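# Unlock the dry-goods dispenser and hold its gate slide open at the dose mark

### The job

The kitchen dispenser's pull slide is locked by a thin metal plate standing in the guides in front of the hopper: slide the plate straight up out of its guides, stand it upright in either empty slot of the wooden rack without dropping it, and let go of it. Then pull the dispenser's spring-return slide out by its black handle until the slide's side pointer is level with the small black rider on the scale, and keep it there: finish while still holding the handle, because the slide springs shut when released. Do not shift the rider, and leave all the other things on the counter where they are.

Things in the scene. Friction and masses are not known exactly. Their poses are not given: they have to be found in the camera images.
- dispenser: Fixed dispenser: steel base 330 x 140 x 12 mm (x -225 to 105 mm), white housing 100 x 120 mm, 102 mm high (x 0 to 100), round steel hopper on it, 100 mm wide, top 195 mm. Origin on the counter under the middle of the housing's front face; +x points back under the hopper, z up: the slide pulls out along -x. Two white U guides, 28 mm thick in x, stand at x = -70, y = +-38 to +-52 mm, tops at 90 mm.
- lock_plate: Aluminium plate 5 mm thick (x), 90 wide (y), 110 high (z), 90 to 170 g. Origin: middle of its lower edge. Starts upright in the guides, axes as the dispenser's, lower edge 34 mm and top 144 mm above the counter; 1.5 mm of play; top 54 mm stands free. Must rise 60 mm to clear the guides. While in, it stops the slide after about 6 mm of pull.
- gate_slide: Spring-return slide: flat tongue 60 mm wide with a handle. Origin on the tongue's top (28 mm above the counter) under the handle's middle; axes as the dispenser's; shut at dispenser x = -135, y = 0 mm, pulls out up to 75 mm along -x. A 4 mm wide pointer tab at the origin's x sticks out to +y. The spring pulls it shut with 3 N when shut, rising 1.3 N per 10 mm.
- handle (a point): Middle of the slide's black handle bar, 43 mm above the slide's origin (71 mm above the counter): round bar 14 mm thick, 64 mm long along the slide's y, on an 8 mm thick, 50 mm wide upright rising from the tongue. Can be pinched from above across the slide's x.
- dose_mark: Black rider on the white scale along the +y edge of the dispenser's base: foot 12 x 16 x 10 mm, 4 mm thick fin, top 36 mm above the counter. Origin under its middle, dispenser y = 58.5 mm, z = 12; axes as the dispenser's. Set 35 to 62 mm out from the shut pointer. The slide is at the mark when its origin and the rider's have the same dispenser x. It can be pushed along: leave it as set.
- rack: Fixed wooden rack 140 (x) x 110 (y) x 45 mm high with three parallel straight slots running along its y, at x = -34, 0 and +34 mm, each 11 mm wide, open at both ends, floor 12 mm above the counter (33 mm deep). Origin: centre of its underside. The slot at x = +34 mm holds a small dark wooden board, the others are empty.
- slot_end (a point): Middle of the floor of the empty end slot of the rack (x = -34 mm, 12 mm above the counter); axes as the rack's.
- slot_mid (a point): Middle of the floor of the empty middle slot of the rack (x = 0, 12 mm above the counter); axes as the rack's.
- board: Small dark wooden board 7 x 85 x 68 mm high standing in the rack's third slot, top 80 mm above the counter; bystander. Origin: middle of its lower edge.
- jar: Spice jar, 40 mm across, 85 mm high, between dispenser and rack; bystander. Origin: centre of its underside.
- shaker: Steel salt shaker, 38 mm across, 72 mm high, between dispenser and rack; bystander. Origin: centre of its underside.
- mug: White mug, 80 mm across, 90 mm high, at the back; bystander. Origin: centre of its underside.
- bowl: White bowl, 100 mm across, 45 mm high, at the back; bystander. Origin: centre of its underside.
- mill: Wooden pepper mill, 56 mm across, 150 mm high, at the back left; bystander. Origin: centre of its underside.
- spoon: Spoon lying near the robot; bystander. Origin: under its middle.
There are look-alikes about, which are no part of the job. What is shaped like the lock_plate but orange, red or yellow is not meant.

How it is judged:
By the outcome, as a careful person would: the job done as asked, in the order asked, and still so for the second after the job is handed in, while the arm keeps its last pose, push and grip.
It also fails if it takes over 64 s, if anything falls off the work surface, if the arm or the gripper's body presses on something with over 40 N, if the wrist force passes 120 N, or if a joint passes its speed limit or range.

### The arm

A 6-joint arm with a two-finger parallel gripper is mounted at the origin on the work surface. World frame = base frame: x ahead of the robot, y to its left, z up, the work surface at z = 0. Lengths are in m, angles in rad, forces in N, time in s.
With the tool pointing down it reaches from about 0.375 to 0.925 m from the base axis. Payload 5.7 kg.
Tool frame: the origin (TCP) lies between the finger pads; the fingertips stand env.tcp_to_tips ahead of it and the grasp point (between the pads) lies 6 mm ahead of it (env.tcp_to_tips is the distance from the TCP to the fingertips, in m); z points along the fingers, y is the line along which they close (so a half turn about z gives the same grasp; the last joint's range is limited). The gripper opens to 85 mm and grips with 20 to 120 N. Pads are 22 mm wide; open, the fingers measure 114 mm over their backs; the gripper's body (76 mm by 85 mm) begins 54 mm behind the grasp point. The pads swing forward as they close: fully open they stand 13 mm farther back than shut.
Start: joints at [1.133, 0.359, 1.51, -0, 1.272, -0.115], TCP at [0.19, 0.569, 0.256] pointing down, gripper open.
Joint ranges: [-2.97, 2.97], [-1.01, 2.36], [0.21, 2.38], [-0.96, 4.11], [0.2, 2.71], [-2.98, 2.98]. Speed limits (rad/s): [2.39, 2.39, 3.14, 3.14, 3.14, 3.14].

### API

Orientations are given as [roll, pitch, yaw] about the fixed x, y, z axes, in that order (R = Rz(yaw) Ry(pitch) Rx(roll)).
In Python, from plant import env gives the robot as it stands. The module is installed in compiled form; this text tells all that it offers.
- The arm moves only by the tool jog_arm, never from a script. Its argument "commands" is a list that holds one entry, the list of rows, each a list of 4 numbers: the shift along the tool's x, y, z in m, then the turn about the tool's z in rad. A call has 1 to 20 rows; each row shifts and turns the commanded pose from where the row before left it, along the tool's axes as they then stand; what a row does not reach is not made up. A row lasts 1/12 s, in which the tool goes at most 41.7 mm and 7.16 degrees, less where a joint would pass 70% of its speed; a pose out of reach is approached as far as the arm can. A call with a gripper value outside its range is refused whole. "grip" is the finger opening in m, from 0 to 0.0854, set as the call begins (left out, the last holds). The fingers move at their own pace and stop on an object; "grip_force" is the grip in N (left out, the last holds). Time passes only in rows, so rows that do not move let the fingers close. It gives the time, the measured TCP pose, the force, the opening and the grip force at its end, in the units of the state.
- env.get_state(): the state, without advancing time (a new reading comes with each control period).
- env.capture(name): name is "scene" or "top" or "wrist"; returns a dict with "pixels" (400x640x3 uint8, red, green, blue), "range_z" (400x640 float32, m along the optical axis (not along the pixel's ray), 0 where there is no reading), "camera_matrix" (3x3 intrinsics, pixels), "dist_coeffs" ([k1, k2, p1, p2, k3] as OpenCV has them; the pictures are not rectified), "rvec" (rotation vector, rad) and "tvec" (3), from world to camera coordinates, as OpenCV has them. Camera axes: x right, y down, z forward; pixel columns grow to the right and rows downward; lengths in m; the calibration is good to about 2 mm. A picture is of the moment at which its call begins.
- env.sign_off(): hands the job in; it is judged then, once.
The state is a dict: "t": time; "qpos": joint angles; "qvel": joint speeds; "effort": joint torques, N m; "tcp_pos": TCP position; "tcp_rot": TCP orientation; "contact_force": force on the tool from outside, world axes, zero at the start; "moment": the same for the moment, N m; "grip_width": finger opening in m; "grasp_force": force on a finger pad.
Only numpy, scipy, OpenCV 4.12 (cv2) and the standard library are available. Lean on these libraries where they do the work, as an engineer would, in place of code of your own. Each camera call takes 0.05 s, during which the arm holds its last target. There are 200 camera calls.

## Working session

There is one attempt and no reset: what is moved stays moved. The work goes in short steps, Python scripts to look and compute and a tool call to move; the robot and the scene stay as the last step left them, time stands still between calls to the robot, and variables do not carry over. Pictures are saved under pics/ and viewed, at most 10 in all, crops included, and the job is handed in when it is done.

Besides the shell and the picture viewer there is one more tool, called after "Call:" by a JSON object that holds its "fn" and its "kwargs", one argument or row to a line. jog_arm: Moves the arm, as the interface text tells. Its arguments: {"type":"object","properties":{"commands":{"type":"array"},"grip":{"type":"number"},"grip_force":{"type":"number"}},"required":["commands"]}

```bash
mkdir -p pics; cat > h.py <<'E'
import numpy as np, cv2
from plant import env
def cap(n):
    c=env.capture(n); c['R']=cv2.Rodrigues(np.array(c['rvec'],float))[0]; c['t']=np.array(c['tvec'],float).ravel(); return c
def cloud(c):
    h,w=c['range_z'].shape; u,v=np.meshgrid(np.arange(w),np.arange(h))
    p=cv2.undistortPoints(np.stack([u,v],-1).reshape(-1,1,2).astype(float),np.array(c['camera_matrix']),np.array(c['dist_coeffs'])).reshape(h,w,2)
    z=c['range_z'][...,None]; P=np.concatenate([p*z,z],-1)
    W=(P-c['t'])@c['R']; W[c['range_z']==0]=np.nan; return W
def ray(c,uv,z):
    p=cv2.undistortPoints(np.array(uv,float).reshape(-1,1,2),np.array(c['camera_matrix']),np.array(c['dist_coeffs'])).reshape(-1,2)
    d=np.c_[p,np.ones(len(p))]@c['R']; o=-c['R'].T@c['t']
    return o+d*((z-o[2])/d[:,2])[:,None]
def proj(c,P):
    return cv2.projectPoints(np.array(P,float).reshape(-1,1,3),np.array(c['rvec'],float),np.array(c['tvec'],float),np.array(c['camera_matrix']),np.array(c['dist_coeffs']))[0].reshape(-1,2)
def save(c,n): cv2.imwrite('pics/'+n+'.png',c['pixels'][...,::-1])
E
python3 - <<'E'
from h import *
for n in('top','scene'):
    c=cap(n); save(c,n+'0'); W=cloud(c); np.savez(n+'0.npz',W=W,px=c['pixels']); print(n,-c['R'].T@c['t'])
print(env.get_state(), env.tcp_to_tips)
E
```

```text
top [0.41313953 0.03595995 0.81849513]
scene [ 1.19222688 -0.31263131  0.5773327 ]
{'t': 0.1, 'qpos': array([ 1.13288949e+00,  3.59427469e-01,  1.51135103e+00,  2.55128160e-05,
        1.27251726e+00, -1.15113679e-01]), 'qvel': array([ 3.05586473e-06, -1.42310613e-03, -1.87481904e-03,  9.78855888e-04,
        1.61774780e-03,  1.53451710e-04]), 'effort': array([-4.06961890e-04, -5.28651452e+01, -2.79353982e+01, -4.49258223e-04,
        5.03990785e-03,  4.77665651e-05]), 'tcp_pos': array([0.19008508, 0.56847155, 0.25553069]), 'tcp_rot': array([-3.13990362e+00, -2.19829991e-04,  2.81879179e+00]), 'contact_force': array([0.61781934, 0.22404511, 0.99760303]), 'moment': array([-0.02027043, -0.00707904, -0.01015399]), 'grasp_force': 0.0, 'grip_width': 0.08519800728186389} 0.025
```

View pics/top0.png

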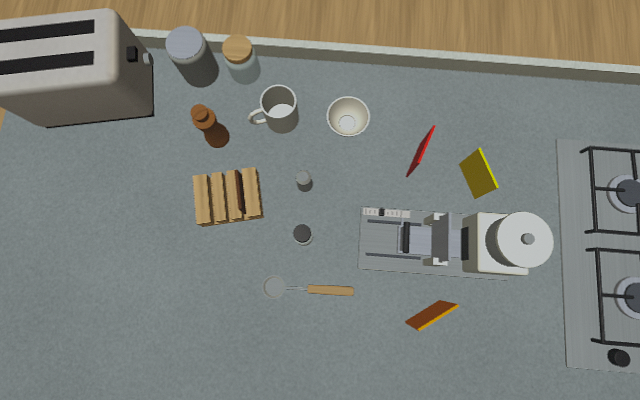

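View pics/scene0.png

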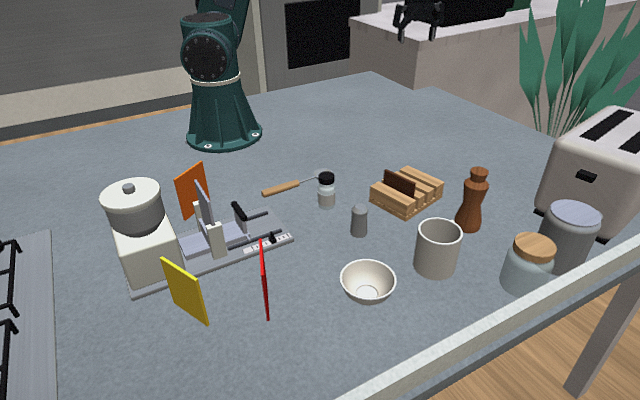

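The top view shows the dispenser at (360–550, 205–280): hopper at right, slide pulling left, handle at (404, 238), rider at (381, 212), plate at about (440, 238). The rack is at (193–262, 168–226) with the board in its right-hand slot. The scene view confirms the plate is upright in its guides.

```bash
python3 - <<'E'
from h import *
d=np.load('top0.npz'); W=d['W']; px=d['px'].astype(int); hsv=cv2.cvtColor(d['px'],cv2.COLOR_RGB2HSV)
v,u=np.mgrid[:400,:640]
def box(u0,u1,v0,v1): return (u>=u0)&(u<=u1)&(v>=v0)&(v<=v1)
def rect(m,name):
    P=W[m]; P=P[~np.isnan(P[:,0])]
    if len(P)<5: print(name,len(P));return
    r=cv2.minAreaRect((P[:,:2]*1000).astype(np.float32)); print(name,len(P),np.round(P.mean(0)*1000,1),'zsd',round(P[:,2].std()*1e3,1),'rect',np.round(r[0],1),np.round(r[1],1),round(r[2],2))
Z=W[...,2]
D=box(350,560,200,285)
rect(D&(abs(Z-.012)<.004),'base')
rect(D&(abs(Z-.09)<.005)&box(425,460,200,275),'guides')
rect(D&(abs(Z-.144)<.006)&box(420,460,200,275),'platetop')
rect(D&(Z>.1)&(Z<.15)&box(420,460,200,275),'plate')
rect(D&(abs(Z-.102)<.004)&box(460,535,200,285),'housing')
rect(D&(abs(Z-.195)<.004),'hoppertop')
rect(D&(abs(Z-.0745)<.006)&box(395,415,205,275),'handle')
rect(D&(Z>.018)&(Z<.045)&(px.max(-1)<70)&box(370,392,200,225),'rider')
R=box(185,270,160,230)
rect(R&(abs(Z-.045)<.005),'rack')
rect(R&(Z>.07)&(Z<.085),'board')
rect(box(285,320,165,195)&(Z>.03),'shaker');rect(box(285,320,218,250)&(Z>.03),'jar')
for k,(a,b) in dict(red=(400,440),yel=(455,500)).items(): rect(box(a,b,120,202)&(hsv[...,1]>150)&(Z>.01),k)
rect(box(400,465,290,335)&(hsv[...,1]>150)&(Z>.01),'orange')
c=d['px'][150:290,180:570]; im=cv2.resize(d['px'][198:282,350:470],None,fx=6,fy=6,interpolation=cv2.INTER_CUBIC)
cv2.imwrite('pics/crop.png',im[...,::-1])
E
```

```text
base 3922 [ 490.8 -138.8   12.3] zsd 1.4 rect [ 507.7 -267.5] [172.6 470.9] 6.39
guides 207 [ 493.5 -189.9   89.9] zsd 2.2 rect [ 500.9 -192.9] [104.5  27.4] 0.56
platetop 190 [ 499.8 -193.   143.3] zsd 2.2 rect [ 500.7 -193.3] [89.8  5.5] 0.95
plate 484 [ 499.8 -192.   128.7] zsd 14.5 rect [ 500.6 -193.3] [90.  6.] 0.41
housing 1100 [ 489.5 -291.6  101.9] zsd 1.5 rect [ 501.4 -314.1] [119.3 100.3] 0.58
hoppertop 109 [ 501.5 -313.1  194.8] zsd 1.3 rect [ 501.6 -313.5] [18.1 18.1] 73.77
handle 207 [ 499.1 -127.5   76.6] zsd 2.1 rect [ 499.8 -128.2] [13.9 62.8] 88.84
rider 34 [553.8 -83.2  26. ] zsd 6.5 rect [548.6 -89.3] [26.6 29.1] 89.78
rack 2341 [560.9 261.4  44.8] zsd 1.5 rect [562.3 261.3] [111.  138.4] 13.53
board 171 [569.  228.5  78.9] zsd 2.8 rect [569.6 229.2] [84.2  7.5] 13.38
shaker 231 [607.5  94.   62.9] zsd 11.7 rect [610.8  95. ] [31.6 32.6] 52.52
jar 315 [486.6  84.   78.6] zsd 13.6 rect [488.1  84.4] [37.8 35.9] 4.69
red 277 [ 684.3 -150.4   84.3] zsd 28.0 rect [ 691.3 -154.2] [ 5.5 91.1] 69.76
yel 1029 [ 650.  -280.3   67.4] zsd 30.8 rect [ 651.4 -281.2] [89.1  7.4] 25.03
orange 670 [ 351.3 -185.3   72. ] zsd 31.8 rect [ 350.3 -186.6] [ 5.9 90.5] 35.13
```

View pics/crop.png

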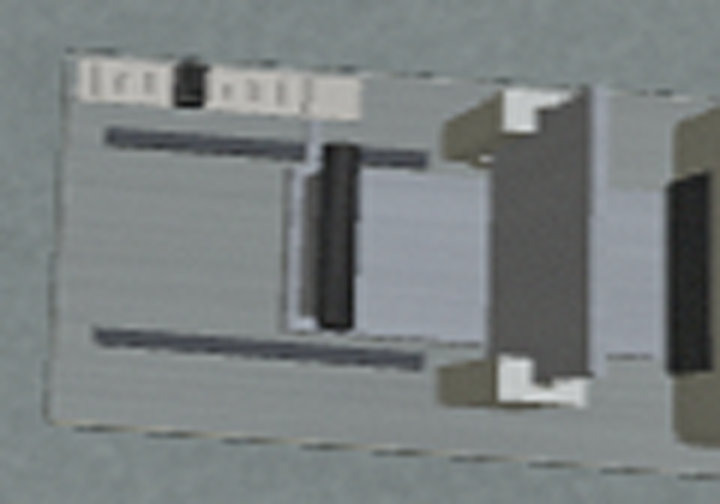

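Call:
{"fn": "jog_arm", "kwargs": {
  "commands": [
    [[0, 0, 0, -0.11], [0, 0, 0, -0.11], [0, 0, 0, -0.11], [-0.016, -0.012, 0, 0], [-0.031, -0.025, 0, 0], [-0.031, -0.025, 0, 0], [-0.031, -0.025, 0, 0], [-0.031, -0.025, 0, 0], [-0.031, -0.025, 0, 0], [-0.031, -0.025, 0, 0], [-0.031, -0.025, 0, 0], [-0.031, -0.025, 0, 0], [-0.031, -0.025, 0, 0], [-0.015, -0.025, 0, 0], [0, -0.035, 0, 0], [0, -0.035, 0, 0], [0, -0.035, 0, 0], [0, -0.035, 0, 0], [0, -0.035, 0, 0]]
  ],
  "grip": 0.045
}}

```text
t: 1.68
tcp_pos: [0.5029, 0.1326, 0.2559]
tcp_rot: [-3.141, -0.001, -3.134]
contact_force: [1.0, 0.1, 0.8]
grip_width: 0.0451
grasp_force: 0.0
```

Call:
{"fn": "jog_arm", "kwargs": {
  "commands": [
    [[0, -0.035, 0, 0], [0, -0.035, 0, 0], [0, -0.035, 0, 0], [0, -0.035, 0, 0], [0, -0.035, 0, 0], [0, -0.035, 0, 0], [0, -0.035, 0, 0], [0, -0.02, 0, 0], [0, -0.01, 0, 0], [0, 0, 0, 0], [0, 0, 0, 0], [0, 0, 0, 0]]
  ]
}}

```text
t: 2.68
tcp_pos: [0.5051, -0.1393, 0.2561]
tcp_rot: [3.141, -0.001, -3.134]
contact_force: [-0.4, -0.6, -0.2]
grip_width: 0.045
grasp_force: 0.0
```

Call:
{"fn": "jog_arm", "kwargs": {
  "commands": [
    [[0.005, -0.02, 0, 0], [0, -0.024, 0, 0], [0, -0.01, 0.01, 0], [0, 0, 0.025, 0], [0, 0, 0.025, 0], [0, 0, 0.025, 0], [0, 0, 0.02, 0], [0, 0, 0.015, 0], [0, 0, 0.01, 0], [0, 0, 0.002, 0], [0, 0, 0, 0], [0, 0, 0, 0], [0, 0, 0, 0]]
  ]
}}

```text
t: 3.77
tcp_pos: [0.5017, -0.195, 0.1253]
tcp_rot: [-3.141, 0.002, -3.134]
contact_force: [1.1, -0.4, 0.6]
grip_width: 0.0448
grasp_force: 0.0
```

```bash
python3 - <<'E'
from h import *
print(env.get_state()['tcp_pos'],env.get_state()['contact_force'])
a=cap('wrist');b=cap('scene')
im=np.vstack([cv2.resize(a['pixels'],(480,300)),cv2.resize(b['pixels'][150:310,60:316],(480,300))])
cv2.imwrite('pics/g1.png',im[...,::-1])
W=cloud(cap('top'));print(0)
E
```

```text
[ 0.50166251 -0.19496702  0.1253145 ] [ 1.07190358 -0.41452031  0.61998809]
0
```

View pics/g1.png

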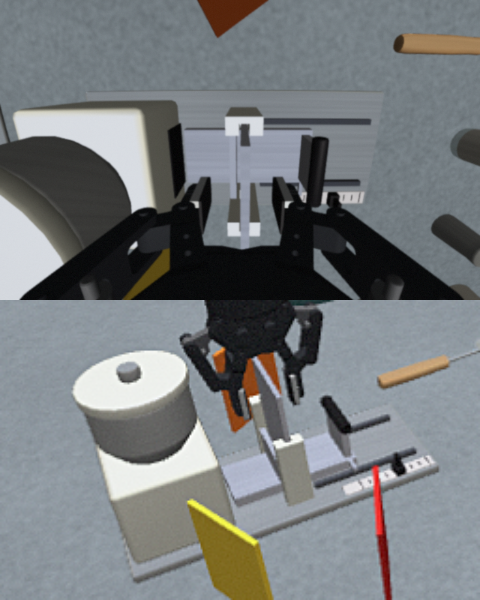

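The wrist view (upper half) shows the plate top edge near column 243, centred between the fingers at 200 and 282. The lower half shows the fingers straddling the free upper part of the plate.

Call:
{"fn": "jog_arm", "kwargs": {
  "commands": [
    [[0.001, 0.002, 0.001, 0], [0, 0, 0, 0], [0, 0, 0, 0], [0, 0, 0, 0], [0, 0, 0, 0], [0, 0, 0, 0], [0, 0, 0, 0], [0, 0, 0, 0], [0, 0, 0, 0]]
  ],
  "grip": 0,
  "grip_force": 60
}}

```text
t: 4.67
tcp_pos: [0.4998, -0.1929, 0.1235]
tcp_rot: [-3.141, -0.0, -3.134]
contact_force: [-1.1, -0.3, 5.2]
grip_width: 0.0044
grasp_force: 59.5
```

Call:
{"fn": "jog_arm", "kwargs": {
  "commands": [
    [[0, 0, -0.005, 0], [0, 0, -0.01, 0], [0, 0, -0.01, 0], [0, 0, -0.01, 0], [0, 0, -0.01, 0], [0, 0, -0.01, 0], [0, 0, 0, 0]]
  ]
}}

```text
t: 5.25
tcp_pos: [0.5012, -0.1935, 0.181]
tcp_rot: [-3.139, 0.004, -3.134]
contact_force: [-0.2, -0.5, -0.9]
grip_width: 0.0042
grasp_force: 58.7
```

Call:
{"fn": "jog_arm", "kwargs": {
  "commands": [
    [[0, 0, -0.01, 0], [0, 0, -0.015, 0], [0, 0, -0.02, 0], [0, 0, -0.015, 0], [0, 0, -0.005, 0], [0, 0, 0, 0], [0, 0, 0, 0]]
  ]
}}

```text
t: 5.83
tcp_pos: [0.4995, -0.1926, 0.243]
tcp_rot: [3.141, -0.0, -3.134]
contact_force: [-0.2, 0.6, -0.8]
grip_width: 0.0047
grasp_force: 58.7
```

```bash
python3 - <<'E'
from h import *
s=env.get_state();print(s['tcp_pos'],s['contact_force'],s['moment'],s['grip_width'])
b=cap('scene');W=cloud(b);t=s['tcp_pos']
m=(abs(W[...,0]-t[0])<.07)&(abs(W[...,1]-t[1])<.02)&(W[...,2]>.1)&(W[...,2]<t[2]+.05)
lab=m&(W[...,2]<t[2]-.03); P=W[lab]
print(len(P),np.percentile(P,[1,50,99],axis=0)*1000)
im=b['pixels'].copy(); cv2.imwrite('pics/g2.png',im[...,::-1])
E
```

```text
[ 0.49953354 -0.19262632  0.24299293] [-0.15670587  0.64232234 -0.77734238] [0.03028625 0.03015867 0.01673329] 0.004656354270591846
319 [[ 457.97411901 -195.57223386  153.60710661]
 [ 521.58719476 -194.96672832  182.05515133]
 [ 547.63491392 -190.1532688   211.68446294]]
```

View pics/g2.png

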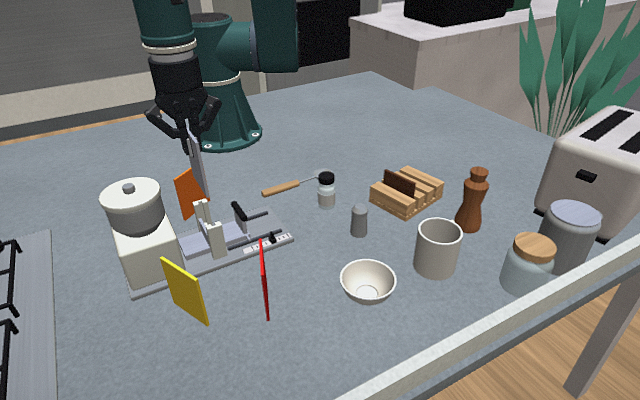

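The plate hangs straight in the gripper at (195, 160), clear of the guides, with its lower edge at 154 mm.

Call:
{"fn": "jog_arm", "kwargs": {
  "commands": [
    [[0, 0.01, 0, 0], [-0.002, 0.02, 0, 0], [-0.004, 0.03, 0, 0], [-0.004, 0.035, 0, 0], [-0.004, 0.035, 0, 0], [-0.004, 0.035, 0, 0], [-0.004, 0.035, 0, 0], [-0.004, 0.035, 0, 0], [-0.004, 0.035, 0, 0], [-0.004, 0.035, 0, 0], [-0.004, 0.035, 0, 0], [-0.004, 0.035, 0, 0], [-0.004, 0.035, 0, 0], [-0.004, 0.03, 0, 0], [-0.004, 0.025, 0, 0], [-0.002, 0.019, 0, 0], [0, 0.01, 0, 0], [0, 0, 0, -0.057], [0, 0, 0, -0.06], [0, 0, 0, -0.06]]
  ]
}}

```text
t: 7.55
tcp_pos: [0.5511, 0.3015, 0.2421]
tcp_rot: [-3.141, -0.002, -2.954]
contact_force: [0.4, -0.4, -3.0]
grip_width: 0.0041
grasp_force: 58.7
```

Call:
{"fn": "jog_arm", "kwargs": {
  "commands": [
    [[0, 0, 0, -0.05], [0, 0, 0, 0], [0, 0, 0, 0], [0, 0, 0, 0], [0, 0, 0, 0]]
  ]
}}

```text
t: 7.97
tcp_pos: [0.552, 0.3014, 0.243]
tcp_rot: [-3.141, -0.001, -2.909]
contact_force: [0.6, 0.4, -1.7]
grip_width: 0.0042
grasp_force: 58.7
```

```bash
cat > m.py <<'E'
from h import *
s=env.get_state();t=s['tcp_pos'];print(t,s['tcp_rot'],s['contact_force'],s['grip_width'])
b=cap('scene');W=cloud(b)
a=np.radians(13.45);sd=np.array([np.cos(a),np.sin(a)]);nd=np.array([np.sin(a),-np.cos(a)])
rel=W[...,:2]-np.array([.5623,.2613]); S=rel@sd;N=rel@nd;Z=W[...,2]
m=(Z<t[2]-.03)&(Z>t[2]-.1)&(abs(S)<.07)&(abs(N+.034)<.02)&(Z>.05)
for lo,hi in((.085,.1),(.065,.085),(.045,.065),(.03,.045)):
    k=m&(t[2]-Z>lo)&(t[2]-Z<hi)
    if k.sum()>3: print(lo,k.sum(),'N med',np.median(N[k])*1e3,'S',np.percentile(S[k],[1,99])*1e3,'zmin',Z[k].min(),'slope N/S',np.polyfit(S[k],N[k],1)[0])
e=t[:2]-np.array([.5623,.2613]);print('tcp S,N',e@sd*1e3,e@nd*1e3)
E
python3 m.py
```

```text
[0.55204694 0.30137482 0.24302925] [-3.14138806e+00 -5.69008520e-04 -2.90860853e+00] [ 0.63442089  0.41507555 -1.69094189] 0.004231303866408993
0.085 75 N med -39.09823773435027 S [-41.85707789  46.44582797] zmin 0.15204698640079276 slope N/S -0.01423405338542356
0.065 315 N med -38.902600647650225 S [-43.97193665  46.91250352] zmin 0.15811042855089008 slope N/S -0.02056109746496677
0.045 320 N med -39.334291696809636 S [-43.23257152  46.75957923] zmin 0.1784254305257519 slope N/S -0.02688387602601662
0.03 251 N med -39.701146557008244 S [-44.26216326  46.98153356] zmin 0.19804388466547512 slope N/S -0.024203673222648894
tcp S,N -0.6505794985464538 -41.36052782030826
```

Call:
{"fn": "jog_arm", "kwargs": {
  "commands": [
    [[0, -0.004, 0.01, 0], [0, -0.003, 0.02, 0], [0, 0, 0.02, 0], [0, 0, 0.02, 0], [0, 0, 0.015, 0], [0, 0, 0.01, 0], [0, 0, 0, 0], [0, 0, 0, 0], [0, 0, 0, 0]]
  ]
}}

```text
t: 8.77
tcp_pos: [0.5546, 0.295, 0.1491]
tcp_rot: [3.142, 0.001, -2.907]
contact_force: [0.1, -0.0, -1.3]
grip_width: 0.0042
grasp_force: 58.7
```

```bash
python3 m.py; python3 - <<'E'
from h import *
b=cap('top'); a=cap('scene')
im=np.vstack([cv2.resize(b['pixels'][140:260,150:310],(640,480))[60:360],cv2.resize(a['pixels'][130:230,345:470],(375,300)).repeat(1,0) if 0 else cv2.copyMakeBorder(cv2.resize(a['pixels'][130:230,345:470],(375,300)),0,0,0,265,0)])
cv2.imwrite('pics/g3.png',im[...,::-1])
E
```

```text
[0.55457699 0.29495572 0.14907308] [ 3.14150272e+00  1.38712127e-03 -2.90748532e+00] [ 0.14457293 -0.01810973 -1.33531226] 0.00420683243544287
0.085 61 N med -32.08474035712615 S [-43.18064169  46.94382966] zmin 0.058103915828469334 slope N/S 0.0003348110743815415
0.065 250 N med -31.967779146886546 S [-41.9821663   47.15256179] zmin 0.0640830904468037 slope N/S -0.004316425876773093
0.045 267 N med -32.03915895407459 S [-43.20951622  47.14865155] zmin 0.08408732400577007 slope N/S 0.002693789335750568
0.03 201 N med -31.983745112600477 S [-42.508244    46.68392599] zmin 0.10419812550578199 slope N/S 0.00033571582193456424
tcp S,N 0.31701935844434015 -34.5289953952539
```

View pics/g3.png

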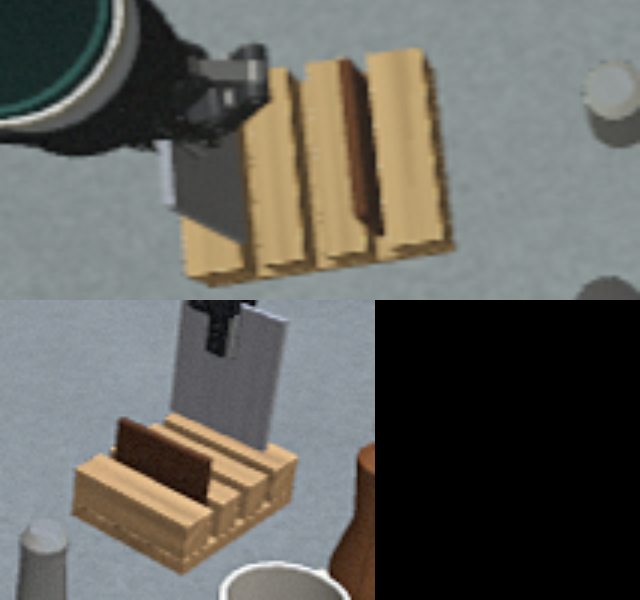

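The plate hangs over the outer slot: in the top crop its lower edge meets the slot at (243, 240), and its face lines up with the slot. Lowering it in.

Call:
{"fn": "jog_arm", "kwargs": {
  "commands": [
    [[0, 0, 0.006, 0], [0, 0, 0.01, 0], [0, 0, 0.01, 0], [0, 0, 0.01, 0], [0, 0, 0.006, 0], [0, 0, 0.002, 0], [0, 0, 0, 0], [0, 0, 0, 0], [0, 0, 0, 0]]
  ]
}}

```text
t: 9.67
tcp_pos: [0.5543, 0.2949, 0.1046]
tcp_rot: [3.142, 0.001, -2.907]
contact_force: [0.2, 0.5, -1.6]
grip_width: 0.0045
grasp_force: 58.7
```

Call:
{"fn": "jog_arm", "kwargs": {
  "commands": [
    [[0, 0, 0.001, 0], [0, 0, 0.001, 0], [0, 0, 0, 0], [0, 0, 0, 0]]
  ]
}}

```text
t: 10.0
tcp_pos: [0.5539, 0.2948, 0.1024]
tcp_rot: [-3.142, 0.0, -2.907]
contact_force: [0.3, 0.7, -1.7]
grip_width: 0.0043
grasp_force: 58.7
```

Call:
{"fn": "jog_arm", "kwargs": {
  "commands": [
    [[0, 0, 0.001, 0], [0, 0, 0, 0], [0, 0, 0.0005, 0], [0, 0, 0, 0], [0, 0, 0, 0]]
  ]
}}

```text
t: 10.42
tcp_pos: [0.5542, 0.2949, 0.1015]
tcp_rot: [3.142, 0.001, -2.907]
contact_force: [-0.7, -0.7, 5.2]
grip_width: 0.0043
grasp_force: 59.8
```

Call:
{"fn": "jog_arm", "kwargs": {
  "commands": [
    [[0, 0, 0, 0], [0, 0, 0, 0], [0, 0, 0, 0], [0, 0, 0, 0], [0, 0, 0, 0], [0, 0, 0, 0], [0, 0, 0, 0], [0, 0, 0, 0]]
  ],
  "grip": 0.045
}}

```text
t: 11.08
tcp_pos: [0.5538, 0.2948, 0.1007]
tcp_rot: [-3.142, -0.0, -2.907]
contact_force: [0.9, 0.1, -0.0]
grip_width: 0.0447
grasp_force: 0.0
```

Call:
{"fn": "jog_arm", "kwargs": {
  "commands": [
    [[0, 0, -0.008, 0], [0, 0, -0.015, 0], [0, 0, -0.02, 0], [0, 0, -0.025, 0], [0, 0, -0.03, 0], [0, 0, -0.02, 0], [0, 0, -0.01, 0.1], [0, 0, 0, 0.1], [0, 0, 0, 0.027]]
  ]
}}

```text
t: 11.83
tcp_pos: [0.5546, 0.2951, 0.231]
tcp_rot: [3.141, 0.003, -3.14]
contact_force: [-0.0, -0.4, -0.4]
grip_width: 0.0452
grasp_force: 0.0
```

```bash
python3 - <<'E'
from h import *
s=env.get_state();print(s['tcp_pos'],s['tcp_rot'],s['contact_force'])
b=cap('scene');W=cloud(b)
a=np.radians(13.45);sd=np.array([np.cos(a),np.sin(a)]);nd=np.array([np.sin(a),-np.cos(a)])
rel=W[...,:2]-np.array([.5623,.2613]); S=rel@sd;N=rel@nd;Z=W[...,2]
m=(Z>.05)&(Z<.14)&(abs(S)<.07)&(abs(N+.034)<.017)
for lo in(.05,.08,.11):
    k=m&(Z>lo)&(Z<lo+.03);print(lo,k.sum(),np.median(N[k])*1e3,np.percentile(S[k],[1,99])*1e3,Z[k].max())
# dispenser: handle, rider, from top
b=cap('top');W=cloud(b);Z=W[...,2];np.savez('t2.npz',W=W,px=b['pixels'])
o=np.array([501.1,-263.3]);ang=np.arctan2(-120.2,.8)  # front face
ex=np.array([np.cos(ang),np.sin(ang)]);ey=np.array([-ex[1],ex[0]])
q=W[...,:2]*1000-o;X=q@ex;Y=q@ey
dark=b['pixels'].max(-1)<75
h=dark&(Z>.07)&(Z<.085)&(abs(X+135)<15)&(abs(Y)<36);print('handle',h.sum(),X[h].min(),X[h].max(),Y[h].mean())
r=dark&(Z>.015)&(Z<.045)&(abs(Y-58.5)<12)&(X<-160)&(X>-210)
print('rider',r.sum());print(np.round(np.c_[np.argwhere(r),X[r],Y[r],Z[r]*1000],1))
for c in ('top',):
    M=(dark&(abs(Y-58.5)<12)&(X<-150)&(X>-215));v,u=np.nonzero(M);print('px',u.min(),u.max(),v.min(),v.max(),u.mean(),v.mean())
E
```

```text
[0.55457351 0.29506352 0.23095479] [ 3.14055493e+00  2.89467701e-03 -3.13950491e+00] [-0.02029894 -0.40430596 -0.38075797]
0.05 374 -31.825218514415653 [-42.93374536  46.15038256] 0.07996127467875817
0.08 399 -31.837479562351202 [-42.48852501  46.49648345] 0.10998732710228698
0.11 201 -32.01563442516137 [-43.10319695  46.18859039] 0.12319695375415987
handle 197 -141.90591294990554 -128.69395689455192 -1.5719376406454124
rider 30
[[ 209.   380.  -182.6   63.3   23.1]
 [ 209.   381.  -181.7   61.7   32.4]
 [ 209.   382.  -180.1   61.1   36.3]
 [ 209.   383.  -177.9   61.3   36.2]
 [ 210.   380.  -182.6   60.8   24.4]
 [ 210.   381.  -181.6   59.5   32. ]
 [ 210.   382.  -179.8   59.1   35. ]
 [ 210.   383.  -177.9   58.9   37. ]
 [ 211.   380.  -182.2   58.9   22.2]
 [ 211.   381.  -181.5   57.2   32.3]
 [ 211.   382.  -179.9   56.7   36.1]
 [ 211.   383.  -177.7   56.9   36.4]
 [ 212.   379.  -184.3   56.5   22.1]
 [ 212.   380.  -181.9   56.9   21. ]
 [ 212.   381.  -181.6   54.7   33.9]
 [ 212.   382.  -179.8   54.5   36.1]
 [ 212.   383.  -177.5   54.9   35.1]
 [ 213.   379.  -184.4   54.    23.5]
 [ 213.   380.  -182.3   54.1   24. ]
 [ 213.   381.  -180.5   53.7   27.3]
 [ 213.   382.  -178.8   53.3   30.6]
 [ 213.   383.  -175.8   54.4   25. ]
 [ 214.   379.  -184.    52.1   21.2]
 [ 214.   382.  -177.5   52.4   22.7]
 [ 214.   383.  -175.5   52.3   24.2]
 [ 215.   379.  -183.5   50.3   18.6]
 [ 215.   380.  -181.1   50.6   17.8]
 [ 215.   381.  -179.2   50.5   19.5]
 [ 215.   382.  -177.2   50.4   21.5]
 [ 215.   383.  -174.9   50.6   21. ]]
px 379 383 209 215 381.23333333333335 212.06666666666666
```

Call:
{"fn": "jog_arm", "kwargs": {
  "commands": [
    [[0, -0.015, 0, 0], [0.004, -0.03, 0, 0], [0.005, -0.035, 0, 0], [0.005, -0.035, 0, 0], [0.005, -0.035, 0, 0], [0.005, -0.035, 0, 0], [0.005, -0.035, 0, 0], [0.005, -0.035, 0, 0], [0.005, -0.035, 0, 0], [0.005, -0.035, 0, 0], [0.005, -0.035, 0, 0], [0.004, -0.03, 0, 0], [0.002, -0.02, 0, 0], [0, -0.01, 0, 0], [0, -0.003, 0, 0], [0, 0, 0, 0], [0, 0, 0, 0], [0, 0, 0, 0]]
  ]
}}

```text
t: 13.43
tcp_pos: [0.5019, -0.1274, 0.2287]
tcp_rot: [3.141, -0.0, -3.133]
contact_force: [0.1, -0.3, -0.1]
grip_width: 0.0449
grasp_force: 0.0
```

Call:
{"fn": "jog_arm", "kwargs": {
  "commands": [
    [[0.001, -0.001, 0.01, 0], [0, 0, 0.02, 0], [0, 0, 0.025, 0], [0, 0, 0.025, 0], [0, 0, 0.025, 0], [0, 0, 0.02, 0], [0, 0, 0.015, 0], [0, 0, 0.01, 0], [0, 0, 0.002, 0], [0, 0, 0, 0], [0, 0, 0, 0]]
  ]
}}

```text
t: 14.35
tcp_pos: [0.5014, -0.1295, 0.0773]
tcp_rot: [-3.141, 0.001, -3.134]
contact_force: [-0.8, 0.1, -0.5]
grip_width: 0.0452
grasp_force: 0.0
```

Call:
{"fn": "jog_arm", "kwargs": {
  "commands": [
    [[0, 0, 0, 0], [0, 0, 0, 0], [0, 0, 0, 0], [0, 0, 0, 0], [0, 0, 0, 0], [0, 0, 0, 0], [0, 0, 0, 0]]
  ],
  "grip": 0,
  "grip_force": 80
}}

```text
t: 14.93
tcp_pos: [0.5015, -0.1283, 0.0779]
tcp_rot: [3.14, 0.002, -3.136]
contact_force: [2.0, 8.7, 6.5]
grip_width: 0.0117
grasp_force: 77.9
```

Call:
{"fn": "jog_arm", "kwargs": {
  "commands": [
    [[0, 0.003, 0, 0], [0, 0.005, 0, 0], [0, 0.006, 0, 0], [0, 0.006, 0, 0], [0, 0.006, 0, 0], [0, 0.006, 0, 0], [0, 0.004, 0, 0], [0, 0.002, 0, 0], [0, 0, 0, 0], [0, 0, 0, 0], [0, 0, 0, 0]]
  ]
}}

```text
t: 15.85
tcp_pos: [0.5014, -0.0932, 0.078]
tcp_rot: [-3.139, 0.002, -3.134]
contact_force: [-2.1, -6.9, 7.8]
grip_width: 0.0116
grasp_force: 78.3
```

```bash
python3 - <<'E'
from h import *
s=env.get_state();print(s['tcp_pos'],s['contact_force'],s['grip_width'])
a=cap('wrist');b=cap('scene');np.savez('w3.npz',W=cloud(a),px=a['pixels']);np.savez('s3.npz',W=cloud(b),px=b['pixels'])
import pickle;pickle.dump((a,b),open('c3.pkl','wb'))
im=np.vstack([cv2.resize(a['pixels'],(480,300)),cv2.resize(b['pixels'][200:280,190:318],(480,300),interpolation=cv2.INTER_CUBIC)])
cv2.imwrite('pics/g4.png',im[...,::-1])
E
```

```text
[ 0.50137232 -0.09320576  0.07795635] [-2.12825645 -6.92039531  7.78896624] 0.011550758498636711
```

View pics/g4.png

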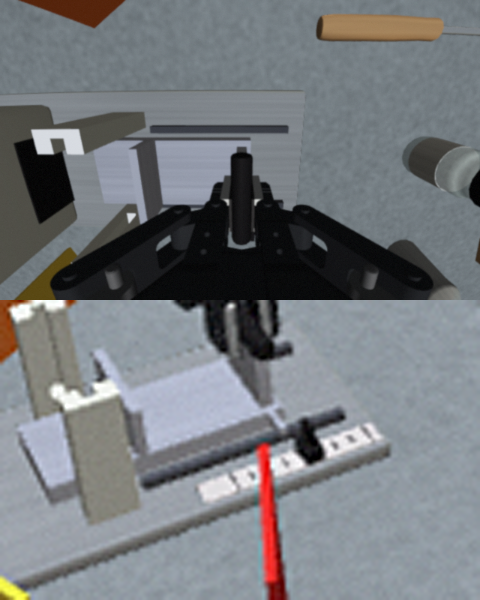

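The slide has followed the handle (lower crop: pointer tab at about (275, 412), rider at about (305, 440)), so roughly 10 mm is still to go. Next I measure the two against each other.

```bash
cat > p.py <<'E'
from h import *
o=np.array([501.1,-263.3]);ang=np.arctan2(-120.2,.8)
ex=np.array([np.cos(ang),np.sin(ang)]);ey=np.array([-ex[1],ex[0]])
s=env.get_state();t=s['tcp_pos'];print('tcp X',(t[:2]*1000-o)@ex,s['contact_force'],s['grip_width'])
for n in('scene','top'):
    c=cap(n);W=cloud(c);q=W[...,:2]*1000-o;X=q@ex;Y=q@ey;Z=W[...,2]*1000;p=c['pixels'].astype(int)
    dark=p.max(-1)<75
    tab=(Y>33)&(Y<50)&(Z>20)&(Z<33)&(X<-120)&(X>-200)&(p.max(-1)>110)
    fin=dark&(abs(Y-58.5)<10)&(Z>24)&(Z<40)&(X<-150)&(X>-215)
    foot=dark&(abs(Y-58.5)<11)&(Z>14)&(Z<24)&(X<-150)&(X>-215)
    for k,m in(('tab',tab),('fin',fin),('foot',foot)):
        if m.sum()>2: print(n,k,m.sum(),'X',np.round([X[m].min(),np.median(X[m]),X[m].max()],1),'Y',np.round([Y[m].min(),Y[m].max()],1),'Z',np.round([Z[m].min(),np.median(Z[m]),Z[m].max()],1))
    if n=='scene' and tab.sum()<40: print(np.round(np.c_[np.argwhere(tab),X[tab],Y[tab],Z[tab],p[tab].max(-1)],1))
E
python3 p.py
```

```text
tcp X -170.0261662623626 [-3.19162693 -7.93719974  6.42883833] 0.011482182618117467
scene tab 14 X [-171.5 -169.4 -146.9] Y [33.1 49.2] Z [24.4 27.2 28.8]
scene fin 21 X [-182.1 -178.7 -177.2] Y [55.5 65.3] Z [24.  31.3 36.8]
scene foot 36 X [-183.8 -177.5 -172.8] Y [52.4 69. ] Z [14.5 20.5 22.9]
[[ 230.   263.  -171.3   34.5   27.4  188. ]
 [ 231.   262.  -168.4   35.7   26.7  144. ]
 [ 231.   263.  -169.8   38.    27.7  203. ]
 [ 231.   264.  -171.5   39.3   28.   172. ]
 [ 232.   263.  -168.4   41.3   27.9  193. ]
 [ 232.   264.  -169.9   43.3   28.8  215. ]
 [ 233.   255.  -153.6   33.1   25.6  116. ]
 [ 233.   263.  -167.6   42.9   26.7  127. ]
 [ 233.   264.  -169.3   44.3   27.   204. ]
 [ 233.   265.  -170.6   46.6   28.1  225. ]
 [ 234.   252.  -146.9   33.2   25.8  116. ]
 [ 234.   264.  -168.    47.3   27.   137. ]
 [ 234.   265.  -169.5   49.2   27.7  151. ]
 [ 235.   265.  -169.5   48.4   24.4  122. ]]
top foot 4 X [-184.4 -184.  -183.4] Y [50.4 56.4] Z [18.2 20.9 22.7]
```

Call:
{"fn": "jog_arm", "kwargs": {
  "commands": [
    [[0, 0.003, 0, 0], [0, 0.003, 0, 0], [0, 0.002, 0, 0], [0, 0.001, 0, 0], [0, 0.0005, 0, 0], [0, 0, 0, 0], [0, 0, 0, 0], [0, 0, 0, 0], [0, 0, 0, 0], [0, 0, 0, 0]]
  ]
}}

```text
t: 16.88
tcp_pos: [0.5013, -0.084, 0.0779]
tcp_rot: [-3.138, 0.002, -3.134]
contact_force: [-3.2, -8.7, 6.1]
grip_width: 0.0115
grasp_force: 78.3
```

```bash
python3 p.py; python3 - <<'E'
from h import *
b=cap('scene');im=cv2.resize(b['pixels'][215:255,240:300],(780,520),interpolation=cv2.INTER_CUBIC)
# draw line of constant dispenser X at -179.6 through z=28(Y30..50) and fin top
o=np.array([501.1,-263.3]);ang=np.arctan2(-120.2,.8);ex=np.array([np.cos(ang),np.sin(ang)]);ey=np.array([-ex[1],ex[0]])
w=lambda X,Y,Z:np.r_[(o+X*ex+Y*ey)/1000,Z/1000]
for x in(-181.6,-177.6):
  for seg in(((x,32,28),(x,50,28)),((x,50.5,36),(x,66.5,36))):
    p=proj(b,[w(*k) for k in seg]);p=((p-[240,215]+.5)*13).astype(int);cv2.line(im,tuple(map(int,p[0])),tuple(map(int,p[1])),(255,0,0),1)
cv2.imwrite('pics/g5.png',im[...,::-1])
E
```

```text
tcp X -179.30306245018494 [-3.22912828 -8.74552295  6.11643599] 0.01146944356462025
scene tab 17 X [-185.1 -178.2 -120.9] Y [33.1 48.5] Z [23.6 27.8 30.2]
scene fin 21 X [-181.7 -178.7 -174.1] Y [55.5 65.6] Z [24.2 29.9 37.6]
scene foot 33 X [-184.  -177.3 -173.1] Y [53.9 68.6] Z [14.5 20.6 23.5]
[[ 228.   266.  -178.2   34.9   30.2  211. ]
 [ 229.   266.  -178.5   33.2   26.2  192. ]
 [ 229.   267.  -179.8   35.7   27.4  215. ]
 [ 229.   269.  -185.1   33.3   23.6  133. ]
 [ 230.   266.  -176.3   38.8   28.3  142. ]
 [ 230.   267.  -177.9   40.6   28.9  209. ]
 [ 230.   268.  -180.6   39.2   26.8  211. ]
 [ 231.   258.  -160.5   33.4   28.3  134. ]
 [ 231.   267.  -177.    42.3   27.8  147. ]
 [ 231.   268.  -178.4   44.5   28.8  206. ]
 [ 231.   269.  -180.3   45.2   28.4  171. ]
 [ 232.   259.  -162.3   33.8   25.2  114. ]
 [ 232.   268.  -177.    47.6   28.8  173. ]
 [ 232.   269.  -179.6   46.5   26.9  166. ]
 [ 233.   268.  -176.5   48.5   27.   118. ]
 [ 233.   269.  -179.2   47.    24.8  136. ]
 [ 237.   240.  -120.9   33.1   28.6  148. ]]
```

View pics/g5.png

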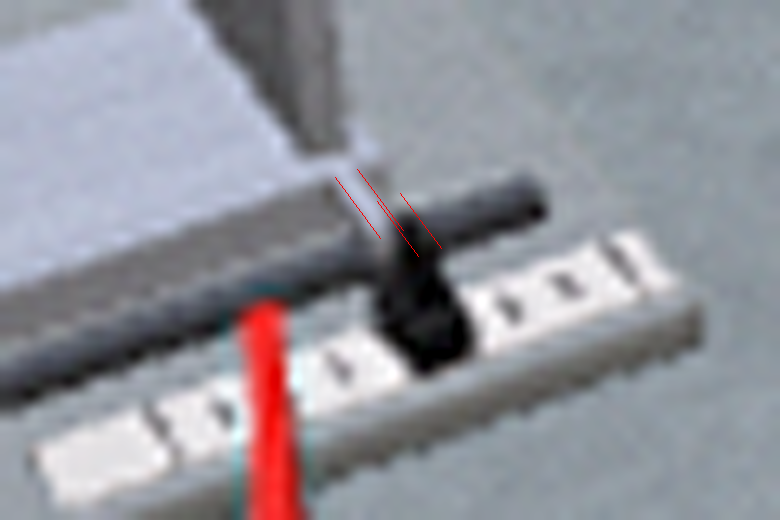

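The picture shows the pointer tab's bright stripe at about (362, 195) and the rider fin at about (410, 225). Both sit inside the projected lines for dispenser x = -179.6 ± 2 mm, so they are level, and the grip is holding steady.

```bash
python3 -c "
from plant import env
print(env.sign_off())"
```

```text
the job is handed in; nothing more can be done
None
```

The lock plate stands released and upright in the rack's end slot, and the slide is held by its handle with the pointer level with the rider to within about 0.5 mm; I handed the job in about 17 s into the run and the sign-off returned no verdict.

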